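# Sort three look-alike screw tins by weight and load the dispensing lane

## Robot

A 7-joint arm with a two-finger parallel gripper is mounted at the origin on a cart in front of the work surface, level with it; the furniture and walls round the work are solid. World frame = base frame: x ahead of the robot, y to its left, z up, the work surface at z = 0. Lengths are in mm, angles in rad, forces in N, time in s.
With the tool pointing down it reaches from about 425 to 950 mm from the base axis. Payload 4.7 kg.
Tool frame: the origin (TCP) lies on the front face of the gripper's body, between the roots of the fingers; the fingertips stand 73 mm ahead of it and the grasp point (between the pads) lies bot.grip_depth ahead of it (bot.grip_depth is the distance from the TCP to the grasp point, in mm); z points along the fingers, y is the line along which they close (so a half turn about z gives the same grasp; the last joint's range is limited). The gripper opens to 85 mm and grips with 20 to 120 N. Pads are 22 mm wide; open, the fingers measure 114 mm over their backs; the gripper's body (76 mm by 85 mm) begins 54 mm behind the grasp point. The pads swing forward as they close: fully open they stand 13 mm farther back than shut.
Start: joints at [1.107, 0.469, -0.049, 1.532, 0.024, 1.141, -0.082], TCP at [284.371, -612.188, 303.935] pointing down, gripper open.
Joint ranges: [-2.59, 2.59], [-0.33, 1.99], [-1.39, 1.29], [0.1, 2.45], [-1.04, 4.18], [0.21, 1.99], [-2.66, 2.66]. Speed limits (rad/s): [2.57, 2.57, 3.14, 3.14, 3.14, 3.14, 3.14].

## Interface

Orientations are given as a 3x3 rotation matrix whose columns are the frame's x, y, z axes.
In Python, from rig import state, imaging, bot gives the robot as it stands.
- The arm moves only by the tool servo_tool, never from a script. Its argument "commands" is a list of rows, each a list of 3 entries, a list of its own where there are three numbers: the shift along the tool's x, y, z normalised to -1 to 1, where 1 is 0.75 m, then the turn about the tool's z normalised to -1 to 1, where 1 is 0.5 rad, then the opening, from -1 (shut) to 1 (fully open). In form: [[[tx, ty, tz], spin, hand], ...]. A call has 1 to 20 rows; each row is the pose to reach, as a shift and turn from the pose commanded when the call began, along the tool's axes at that moment; what a row does not reach only later rows make up. A row lasts 1/12 s, in which the tool goes at most 41.7 mm and 7.16 degrees, less where a joint would pass 70% of its speed; a pose out of reach is approached as far as the arm can. A call with a number of a shift or a turn outside -1 to 1 is refused whole. A call with a gripper value outside its range is refused whole. The fingers move at their own pace and stop on an object; the grip force is fixed at half the most. Time passes only in rows, so rows that repeat a pose let the fingers close. It gives the time, the measured TCP pose, the force, the opening and the grip force at its end, in the units of the state.
- state(): the state, without advancing time (a new reading comes with each control period).
- imaging.read_camera(name): name is "scene" or "side" or "wrist"; returns the picture (480x640x3 uint8, red, green, blue); there is no depth.
- imaging.camera_params(name): a dict with "fx", "fy", "cx", "cy" (pixels), "eye" and "rotation" of the camera in the world. Camera axes: x right, y down, z forward; pixel columns grow to the right and rows downward; lengths in mm; the calibration is good to about 2 mm. A picture is of the moment at which its call begins: read the wrist's pose just before it. camera_params takes no time and is no camera call; for the wrist camera it gives the pose at the moment of the call.
- bot.hand_in(): hands the job in; it is judged then, once.
The state is a dict: "clock": time; "q": joint angles; "joint_vel": joint speeds; "joint_efforts": joint torques, N m; "eef_pos": TCP position; "ee_rot": TCP orientation; "ft_force": force on the tool from outside, world axes, zero at the start; "torque": the same for the moment, N m; "width": finger opening in mm; "grip_force": force on a finger pad.
Only numpy, scipy, OpenCV 4.12 (cv2) and the standard library are available. Lean on these libraries where they do the work, as an engineer would, in place of code of your own. Each camera call takes 0.05 s, during which the arm holds its last target. There are 200 camera calls.

## Task

Three closed tins of frame screws look alike: one is full, one is part-used and one is empty, so lift them and feel which is which. Stand the full one in the dispensing lane, slid gently back until it touches the end stop, stand the part-used one in the lane in front of it, and set the empty one flat in the white tray. Keep the tins upright, do not bang or ram them, and leave the other things on the bench where they are.

Things in the scene. Friction and masses are not known exactly. Their poses are not given: they have to be found in the camera images.
- tin_a: closed round aluminium tin with a screw lid marked off by a thin groove, 47 mm diameter, 50 mm high, standing upright; looks exactly like the other two. Origin at the centre of its underside, z up. It is either full (about 450 g), part-used (about 200 g) or empty (about 70 g), which changes from start to start and can only be felt. Its contents lie loose inside
- tin_b: closed round aluminium tin with a screw lid marked off by a thin groove, 47 mm diameter, 50 mm high, standing upright; looks exactly like the other two. Origin at the centre of its underside, z up. It is either full (about 450 g), part-used (about 200 g) or empty (about 70 g), which changes from start to start and can only be felt. Its contents lie loose inside
- tin_c: closed round aluminium tin with a screw lid marked off by a thin groove, 47 mm diameter, 50 mm high, standing upright; looks exactly like the other two. Origin at the centre of its underside, z up. It is either full (about 450 g), part-used (about 200 g) or empty (about 70 g), which changes from start to start and can only be felt. Its contents lie loose inside
- lane: fixed grey dispensing lane: 180 x 66 mm base plate 6 mm thick with two side rails 6 mm thick along its length whose tops are 16 mm above the table; 54 mm free between the rails; open at the front end (towards the robot) and on top. Origin at the centre of its underside; x runs along the lane towards the end stop (away from the robot), y across it, z up. Tins stand on the plate at z = 6 mm
- end_stop: fixed steel block clamped across the far part of the lane, 12 mm along the lane, 53 mm across, 34 mm high, with a brass thumb screw to 45 mm above the plate; where along the lane it is clamped varies. Origin at the centre of its underside, on the lane's plate (6 mm over the table); same axes as the lane; the face that the tin touches is 6 mm from the origin on the -x side
- tray: fixed white square open tray, 120 x 120 mm outside, walls 4 mm thick and 15 mm high, floor about 4 mm thick. Origin at the centre of its underside, x and y along the sides
- bracket: bystander: grey moulded clip bracket, 66 x 45 x 29 mm, origin centre of underside
- marker: bystander: pink marker pen lying down, 112 x 18 x 20 mm, origin centre of underside, long side along x
- roll: bystander: roll of pale tape lying flat, 64 mm diameter, 22 mm high, origin centre of underside
- stand: bystander: small black frame stand, 75 x 62 mm foot, 114 mm high, origin centre of underside
Things that resemble listed ones, but are neither listed nor needed, are in the scene too. Leave any red look-alike of the tin_b alone.

How it is judged:
By the outcome, as a careful person would: the job done as asked, in the order asked, and still so for the second after the job is handed in, with the robot touching nothing.
It also fails if it takes over 72 s, if anything falls off the work surface, if the arm or the gripper's body presses on something with over 40 N, if the wrist force passes 120 N, or if a joint passes its speed limit or range.

## Working session

There is one attempt and no reset: what is moved stays moved. The work goes in short steps, Python scripts to look and compute and a tool call to move; the robot and the scene stay as the last step left them, time stands still between calls to the robot, and variables do not carry over. Pictures are saved under pics/ and viewed, at most 10 in all, crops included, and the job is handed in when it is done.

Besides the shell and the picture viewer there is one more tool, called after "Emit:" as name([rows], argument=value, ...), one row to a line, values as JSON. servo_tool: Moves the arm, as the interface text tells. Its arguments: {"type":"object","properties":{"commands":{"type":"array","items":{"type":"array"}}},"required":["commands"]}

```bash
ls; mkdir -p pics; python3 - <<'E'
from rig import state, imaging, bot
import cv2
print(bot.grip_depth); s=state(); print({k:s[k] for k in ('clock','eef_pos','ee_rot','ft_force','width')})
for n in ('scene','side'):
    p=imaging.camera_params(n); print(n,p)
    cv2.imwrite(f'pics/{n}0.png',imaging.read_camera(n)[:,:,::-1])
E
```

```text
pics
53.900000000000006
{'clock': 0.0, 'eef_pos': array([ 284.16662732, -611.76806782,  302.84994612]), 'ee_rot': array([[ 9.06929575e-01,  4.21281255e-01, -9.21449985e-04],
       [ 4.21282255e-01, -9.06927811e-01,  1.79055617e-03],
       [-8.13608649e-05, -2.01209888e-03, -9.99997972e-01]]), 'ft_force': array([-0.30372702,  0.57976024,  0.61774791]), 'width': 85.557670299135}
scene {'fx': 617.5659879924672, 'fy': 617.5659879924672, 'cx': 321.90134557055507, 'cy': 229.66458821245718, 'eye': array([  26.0617768 ,  395.68385664, 1172.05944387]), 'rotation': array([[-0.8052616 , -0.44895966,  0.38728411],
       [-0.59291686,  0.61176118, -0.52363905],
       [-0.00183258, -0.6512937 , -0.75882354]])}
side {'fx': 529.9352405421013, 'fy': 529.9352405421013, 'cx': 312.5508684085851, 'cy': 235.77708294518706, 'eye': array([  2.81676484, 395.693141  , 730.39323278]), 'rotation': array([[-0.8184594 , -0.32047839,  0.47688343],
       [-0.57418648,  0.48631421, -0.65864131],
       [-0.02083488, -0.81289119, -0.58204279]])}
```

View pics/scene0.png

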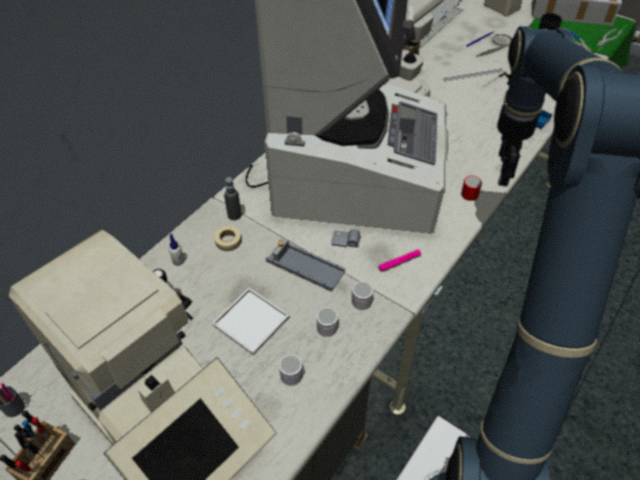

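View pics/side0.png

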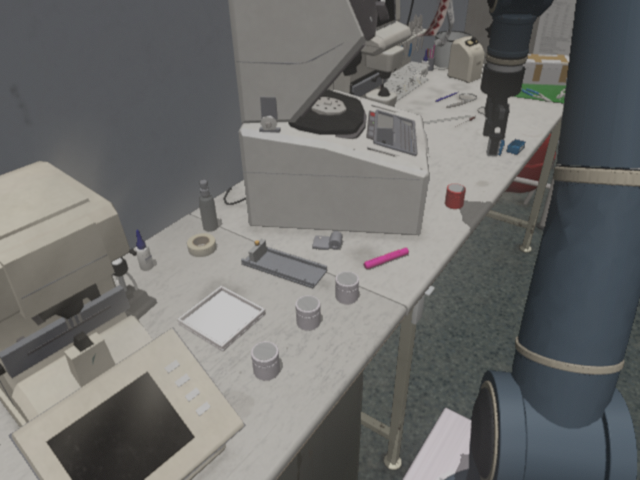

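The scene picture shows three plain grey tins at (362,294), (327,321) and (290,369). The things that could be mistaken for them are the red tin at (471,187), the tape roll at (228,238) and the bottles at (232,200) and (175,250). I choose the three grey ones. The lane runs from (333,283) to the stop at (280,246), and the tray is at (251,320). I'll check this in one close crop.

```bash
cat > h.py <<'E'
from rig import state, imaging, bot
import numpy as np, cv2
def ray(n,uv,z,p=None):
    p=p or imaging.camera_params(n)
    d=p['rotation']@np.array([(uv[0]-p['cx'])/p['fx'],(uv[1]-p['cy'])/p['fy'],1])
    return p['eye']+d*(z-p['eye'][2])/d[2]
def proj(p,X):
    c=(np.asarray(X)-p['eye'])@p['rotation']; return np.array([p['fx']*c[...,0]/c[...,2]+p['cx'],p['fy']*c[...,1]/c[...,2]+p['cy']]).T
def crop(n,x,y,w,h,f,out):
    im=imaging.read_camera(n)[:,:,::-1][y:y+h,x:x+w]
    cv2.imwrite(out,cv2.resize(im,None,fx=f,fy=f,interpolation=cv2.INTER_CUBIC))
E
python3 - <<'E'
from h import *
a=imaging.read_camera('scene')[:,:,::-1][215:395,205:385]; b=imaging.read_camera('side')[:,:,::-1][225:385,175:365]
cv2.imwrite('pics/c1.png',np.hstack([cv2.resize(a,(400,400),interpolation=2),cv2.resize(b,(400,400),interpolation=2)])) if 0 else None
crop('scene',205,220,180,170,4,'pics/c1.png') if 0 else None
im=imaging.read_camera('scene')[:,:,::-1][222:387,205:385]
cv2.imwrite('pics/c1.png',cv2.resize(im,None,fx=3.6,fy=3.6,interpolation=2))
for n,L in (('scene',[(362,289),(327,315),(290,362)]),('side',[(346,280),(307,304),(265,350)])):
    for t in L: print(n,ray(n,t,50).round(0))
print('red',ray('scene',(472,182),50))
print('tray',ray('scene',(251,320),10)); print('lane',ray('scene',(334,284),6),ray('scene',(275,255),6))
E
```

```text
scene [ 425. -292.   50.]
scene [ 447. -191.   50.]
scene [442. -56.  50.]
side [ 419. -288.   50.]
side [ 443. -189.   50.]
side [436. -57.  50.]
red [ 384.07186505 -735.81119938   50.        ]
tray [ 589.56434739 -102.52102608   10.        ]
lane [ 500.40420235 -292.14027428    6.        ] [ 664.49907736 -277.6292691     6.        ]
```

View pics/c1.png

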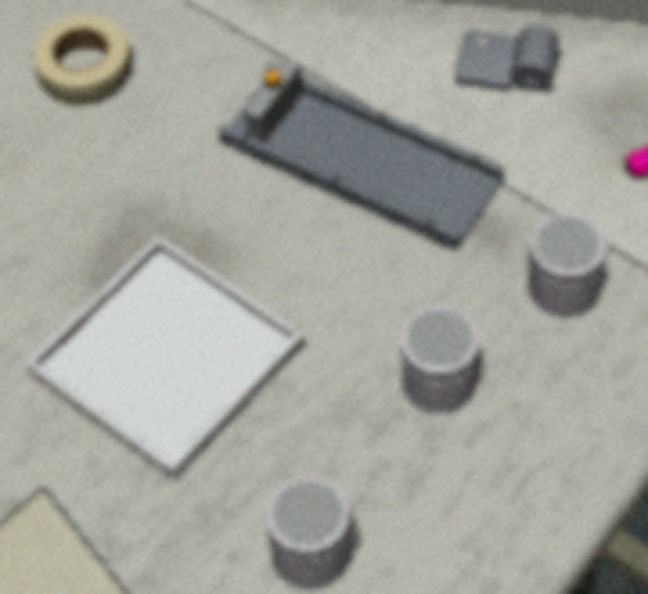

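```bash
cat >> h.py <<'E'
def go(xyz,yaw,gp=True,ref=None):
    """print move to put grasp point (or TCP) at xyz, tool x at world yaw (deg)"""
    s=state(); R=s['ee_rot']; p=s['eef_pos'].copy()
    t=np.array(xyz,float)+([0,0,bot.grip_depth] if gp else 0)
    cur=np.degrees(np.arctan2(R[1,0],R[0,0])); d=(cur-yaw+90)%180-90
    v=R.T@(t-p); print('shift mm',v.round(1),'norm',(v/750).round(4),'spin',round(np.radians(d)/.5,3),'steps',round(np.linalg.norm(v)/41.7,1),round(abs(d)/7.16,1))
E
python3 - <<'E'
from h import *
c=lambda x,y:(205+(x+.5)/3.6-.5,222+(y+.5)/3.6-.5)
for t in [(567,243),(441,338),(310,512)]: print('tin',ray('scene',c(*t),50).round(1))
for t in [(502,175),(458,240),(222,130)]: print('rail',ray('scene',c(*t),16).round(1))
for t in [(159,242),(302,340),(174,472),(35,368)]: print('tray',ray('scene',c(*t),15).round(1))
print('screw',ray('scene',c(272,76),49).round(1)); print('stopbase',ray('scene',c(262,138),6).round(1))
s=state();p=imaging.camera_params('wrist'); print(p, (p['eye']-s['eef_pos'])@s['ee_rot'], s['ee_rot'].T@p['rotation'])
go((430,-190,240),0)
E
```

```text
tin [ 424.2 -291.7   50. ]
tin [ 446.2 -190.3   50. ]
tin [437.8 -54.   50. ]
rail [ 500.3 -332.2   16. ]
rail [ 493.3 -273.6   16. ]
rail [ 670.4 -253.2   16. ]
tray [ 645.5 -160.7   15. ]
tray [ 527.  -157.1   15. ]
tray [531.  -41.3  15. ]
tray [645.2 -45.5  15. ]
screw [ 654.3 -288.5   49. ]
stopbase [ 650.3 -269.3    6. ]
{'fx': 383.05387924687386, 'fy': 383.05387924687386, 'cx': 318.31022457819677, 'cy': 238.0474020661634, 'eye': array([ 350.18528385, -581.9033306 ,  373.88910689]), 'rotation': array([[ 0.42245821, -0.8682272 , -0.26021258],
       [-0.90638142, -0.4050966 , -0.1198727 ],
       [-0.00133449,  0.28649306, -0.95808139]])} [ 72.47064072   0.40462833 -70.45882597] [[ 1.33387451e-03 -9.58094118e-01 -2.86450489e-01]
 [ 9.99999020e-01  1.39983540e-03 -2.54873285e-05]
 [ 4.25402794e-04 -2.86450174e-01  9.58095046e-01]]
shift mm [ 310.  -321.3    9.8] norm [ 0.4133 -0.4284  0.0131] spin 0.87 steps 10.7 3.5
```

Emit:
servo_tool([
  [[0.413,-0.428,-0.05],0.64,1],
  [[0.413,-0.428,-0.05],0.64,1],
  [[0.413,-0.428,-0.05],0.64,1],
  [[0.413,-0.428,-0.05],0.64,1],
  [[0.413,-0.428,-0.05],0.64,1],
  [[0.413,-0.428,-0.05],0.64,1],
  [[0.413,-0.428,-0.05],0.64,1],
  [[0.413,-0.428,-0.05],0.64,1],
  [[0.413,-0.428,-0.05],0.64,1],
  [[0.413,-0.428,-0.05],0.64,1],
  [[0.413,-0.428,-0.05],0.64,1],
  [[0.54,-0.35,-0.05],0.64,1],
  [[0.54,-0.35,-0.05],0.64,1],
  [[0.54,-0.35,-0.05],0.64,1],
  [[0.54,-0.35,-0.05],0.64,1],
  [[0.54,-0.35,-0.05],0.64,1],
  [[0.54,-0.35,-0.05],0.64,1],
])

```text
clock: 1.67
eef_pos: [540.3, -203.6, 340.9]
ee_rot: [[0.993, 0.114, -0.002], [0.114, -0.993, 0.0], [-0.002, -0.0, -1.0]]
ft_force: [-0.8, -0.0, -0.3]
width: 85.5
grip_force: 0.0
```

```bash
python3 - <<'E'
from h import *
s=state(); print(s['clock'],s['eef_pos'],s['ft_force'])
p=imaging.camera_params('wrist'); im=imaging.read_camera('wrist'); np.save('w1.npy',im)
import pickle; pickle.dump(p,open('w1.pkl','wb'))
cv2.imwrite('pics/w1.png',im[:,:,::-1])
E
```

```text
1.6667 [ 540.29298078 -203.56046253  340.91215627] [-0.77548093 -0.01466195 -0.27981111]
```

View pics/w1.png

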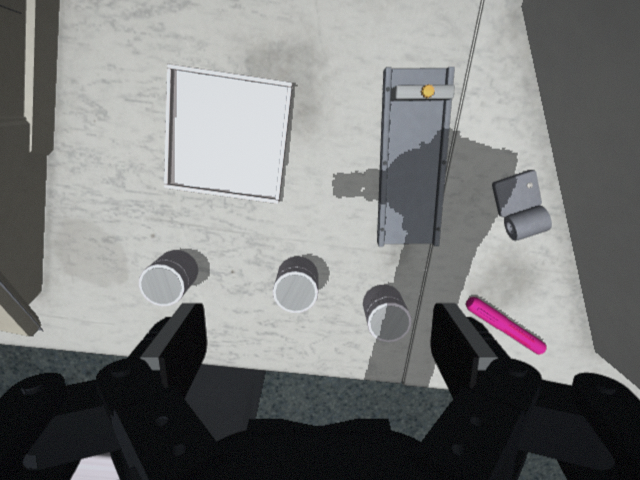

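The wrist picture shows the tin lids at (163,284), (295,291) and (389,322). The lane's corners are at (380,246), (438,245), (386,68) and (454,68). The stop is at (424,92) and the tray is centred near (227,134).

```bash
python3 - <<'E'
from h import *
import pickle
p=pickle.load(open('w1.pkl','rb')); im=np.load('w1.npy')
g=cv2.cvtColor(im,cv2.COLOR_RGB2GRAY)
r=lambda t,z: ray('wrist',t,z,p).round(1)
for t in [(163,284),(295.5,291),(389,322)]: print('tin',r(t,50))
for t in [(380,246),(438,245),(386,68),(454,68)]: print('rail',r(t,16))
for t in [(168,67),(294,84),(280,201),(165,186)]: print('tray',r(t,15))
print('stop top front',r((397,100),40),r((452,98),40),'bottom?',r((397,102),6))
print(g[84:116:1,405].tolist()); print(g[84:116:1,440].tolist())
go((425,-291,120),6)
E
```

```text
tin [437.5 -56.1  50. ]
tin [ 445.4 -191.4   50. ]
tin [ 421.4 -292.8   50. ]
rail [ 493.2 -276.7   16. ]
rail [ 501.6 -339.    16. ]
rail [ 669.6 -253.7   16. ]
rail [ 677.  -317.9   16. ]
tray [646.6 -47.4  15. ]
tray [ 645.4 -168.1   15. ]
tray [ 529.8 -164.6   15. ]
tray [531.8 -44.7  15. ]
stop top front [ 640.7 -264.6   40. ] [ 648.2 -314.1   40. ] bottom? [ 641.4 -271.2    6. ]
[122, 121, 158, 176, 177, 180, 182, 182, 186, 184, 182, 184, 187, 175, 126, 64, 74, 121, 143, 141, 143, 145, 142, 143, 145, 146, 145, 144, 143, 146, 145, 142]
[125, 130, 153, 162, 167, 172, 175, 178, 180, 179, 176, 176, 182, 167, 116, 53, 86, 128, 140, 141, 140, 141, 142, 141, 141, 143, 141, 141, 143, 144, 142, 140]
shift mm [-124.    73.6  167.5] norm [-0.1653  0.0982  0.2233] spin 0.019 steps 5.3 0.1
```

Emit:
servo_tool([
  [[-0.17,0.1,0.18],0,1],
  [[-0.17,0.1,0.18],0,1],
  [[-0.17,0.1,0.18],0,1],
  [[-0.17,0.1,0.18],0,1],
  [[-0.17,0.1,0.18],0,1],
  [[-0.17,0.1,0.2],0,1],
  [[-0.17,0.1,0.2],0,1],
])

```text
clock: 2.3
eef_pos: [418.7, -293.0, 189.0]
ee_rot: [[0.994, 0.11, -0.006], [0.11, -0.994, 0.003], [-0.006, -0.003, -1.0]]
ft_force: [-0.5, 0.2, -0.2]
width: 85.4
grip_force: 0.0
```

```bash
python3 - <<'E'
from h import *
s=state(); print(s['clock'],s['eef_pos'],s['ft_force'])
p=imaging.camera_params('wrist'); im=imaging.read_camera('wrist')
cv2.imwrite('pics/w2.png',im[:,:,::-1])
print(proj(p,[[421.4,-292.8,50],[423,-292,50]]))
E
```

```text
2.3 [ 418.73196816 -292.96737693  189.03289756] [-0.49147869  0.24536804 -0.23049735]
[[318.44496277 248.81363978]
 [317.37129104 246.04034783]]
```

View pics/w2.png

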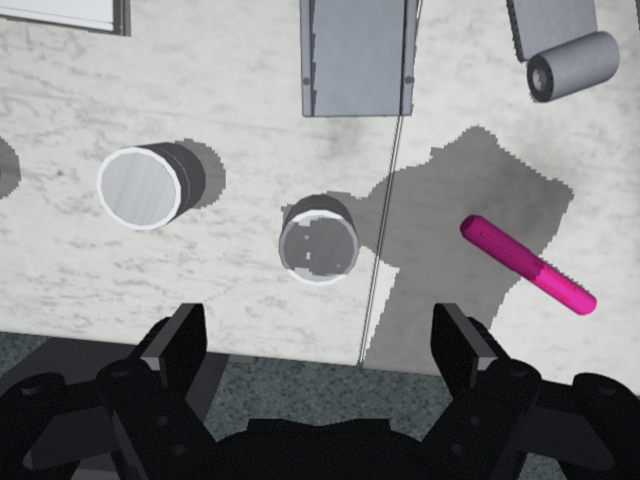

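The right tin is centred between the fingers, with its lid at (318,246). The lane's mouth is at (303,116) to (411,116) and the middle tin at (141,187).

```bash
python3 - <<'E'
from h import *
r=lambda t,z: ray('wrist',t,z).round(1)
print(r((318.5,246),50), r((141,187),50), 'rail',r((303,116),16),r((411,116),16), r((308,20),16), r((413,20),16))
go((423,-292.8,34),7)
E
```

```text
[ 425.4 -292.5   50. ] [ 448.3 -190.9   50. ] rail [ 496.1 -274.8   16. ] [ 503.6 -340.2   16. ] [ 548.4 -272.3   16. ] [ 555.2 -331.8   16. ]
shift mm [  2.1   0.6 102.9] norm [0.0028 0.0008 0.1372] spin -0.019 steps 2.5 0.1
```

Emit:
servo_tool([
  [[0.004,0.001,0.05],0,1],
  [[0.004,0.001,0.1],0,1],
  [[0.004,0.001,0.12],0,1],
  [[0.004,0.001,0.13],0,1],
  [[0.004,0.001,0.137],0,1],
  [[0.004,0.001,0.137],0,-1],
  [[0.004,0.001,0.137],0,-1],
  [[0.004,0.001,0.137],0,-1],
  [[0.004,0.001,0.137],0,-1],
  [[0.004,0.001,0.137],0,-1],
  [[0.004,0.001,0.137],0,-1],
  [[0.004,0.001,0.137],0,-1],
  [[0.004,0.001,0.137],0,-1],
])

```text
clock: 3.43
eef_pos: [427.1, -293.4, 90.6]
ee_rot: [[0.993, 0.115, 0.003], [0.115, -0.993, -0.002], [0.002, 0.002, -1.0]]
ft_force: [-1.2, 0.9, 5.9]
width: 45.4
grip_force: 61.0
```

Emit:
servo_tool([
  [[0,0,-0.01],0,-1],
  [[0,0,-0.02],0,-1],
  [[0,0,-0.035],0,-1],
  [[0,0,-0.05],0,-1],
  [[0,0,-0.06],0,-1],
  [[0,0,-0.06],0,-1],
  [[0,0,-0.06],0,-1],
  [[0,0,-0.06],0,-1],
  [[0,0,-0.06],0,-1],
  [[0,0,-0.06],0,-1],
])

```text
clock: 4.27
eef_pos: [425.8, -292.8, 133.1]
ee_rot: [[0.993, 0.115, -0.001], [0.115, -0.993, 0.001], [-0.001, -0.001, -1.0]]
ft_force: [0.4, -0.3, -1.7]
width: 45.9
grip_force: 61.8
```

```bash
cat >> h.py <<'E'
def feel(n=5):
    F=[]
    for _ in range(n): imaging.read_camera('side'); F.append(state()['ft_force'])
    s=state(); print(s['clock'],'F',np.mean(F,0).round(2),np.std(F,0).round(2),s['eef_pos'],s['width'],s['grip_force'],s['joint_vel'].round(3).max())
E
python3 -c "
from h import *
feel()"
```

```text
4.5167 F [-0.2   0.06 -1.36] [0.64 0.24 0.42] [ 426.08917563 -292.96543253  133.45986196] 45.715459428024054 61.771286646835506 0.001
```

```bash
python3 -c "
from h import *
feel(16)"
```

```text
5.3167 F [ 0.08  0.01 -1.77] [0.48 0.41 0.34] [ 426.1451033  -293.02164159  133.68223934] 45.178118133427866 61.771130848210305 0.001
```

Emit:
servo_tool([
  [[0,0,0.03],0,-1],
  [[0,0,0.045],0,-1],
  [[0,0,0.052],0,-1],
  [[0,0,0.055],0,-1],
  [[0,0,0.057],0,-1],
  [[0,0,0.057],0,-1],
  [[0,0,0.057],0,1],
  [[0,0,0.057],0,1],
  [[0,0,0.057],0,1],
  [[0,0,0.057],0,1],
  [[0,0,0.057],0,1],
  [[0,0,0.057],0,1],
  [[0,0,0.0],0,1],
  [[0,0,-0.05],0,1],
  [[0,0,-0.05],0,1],
  [[0,0,-0.05],0,1],
  [[0,0,-0.05],0,1],
])

```text
clock: 6.73
eef_pos: [425.7, -292.9, 171.1]
ee_rot: [[0.993, 0.114, -0.0], [0.114, -0.993, -0.0], [-0.0, 0.0, -1.0]]
ft_force: [-0.0, 0.1, -0.4]
width: 85.8
grip_force: 0.0
```

```bash
python3 -c "
from h import *
feel(10)
im=imaging.read_camera('wrist');cv2.imwrite('pics/w3.png',im[:,:,::-1])
go((447.5,-191,100),7)
go((447.5,-191,34),7)"
```

```text
7.2333 F [-0.16 -0.23 -0.18] [0.53 0.5  0.46] [ 426.0343912  -292.9667979   170.87398145] 85.2311473760976 0.0 -0.0
shift mm [ 33.  -98.9  17.1] norm [ 0.0439 -0.1318  0.0228] spin -0.015 steps 2.5 0.1
shift mm [ 33.  -98.8  83.1] norm [ 0.044  -0.1318  0.1108] spin -0.015 steps 3.2 0.1
```

View pics/w3.png

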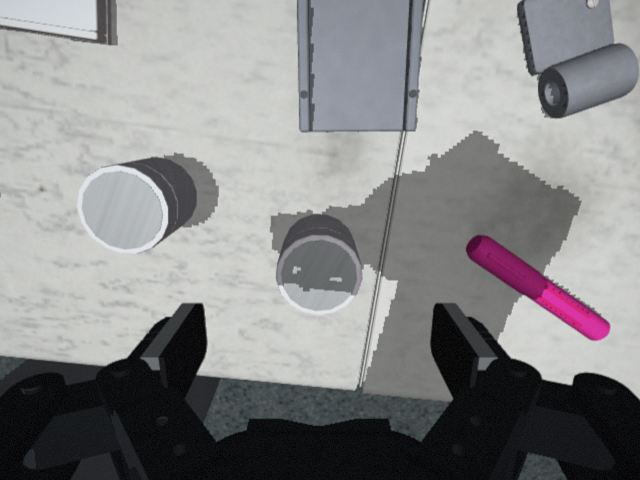

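The right tin is standing again with its lid at (318,274), and the middle one is at (123,208). The reading of about 1.5 N rules the right tin out as the full one, so I'll lift the middle tin next.

Emit:
servo_tool([
  [[0.044,-0.132,0],0,1],
  [[0.044,-0.132,0],0,1],
  [[0.044,-0.132,0.02],0,1],
  [[0.044,-0.132,0.06],0,1],
  [[0.044,-0.132,0.09],0,1],
  [[0.044,-0.132,0.108],0,1],
  [[0.044,-0.132,0.108],0,1],
  [[0.044,-0.132,0.108],0,-1],
  [[0.044,-0.132,0.108],0,-1],
  [[0.044,-0.132,0.108],0,-1],
  [[0.044,-0.132,0.108],0,-1],
  [[0.044,-0.132,0.108],0,-1],
  [[0.044,-0.132,0.108],0,-1],
  [[0.044,-0.132,0.108],0,-1],
])

```text
clock: 8.45
eef_pos: [448.4, -191.3, 91.7]
ee_rot: [[0.993, 0.114, 0.003], [0.114, -0.993, -0.001], [0.002, 0.001, -1.0]]
ft_force: [-1.3, 0.6, 5.4]
width: 45.5
grip_force: 61.3
```

Emit:
servo_tool([
  [[0,0,-0.01],0,-1],
  [[0,0,-0.02],0,-1],
  [[0,0,-0.035],0,-1],
  [[0,0,-0.05],0,-1],
  [[0,0,-0.06],0,-1],
  [[0,0,-0.06],0,-1],
  [[0,0,-0.06],0,-1],
  [[0,0,-0.06],0,-1],
  [[0,0,-0.06],0,-1],
])

```text
clock: 9.2
eef_pos: [447.2, -190.8, 134.7]
ee_rot: [[0.993, 0.115, -0.001], [0.115, -0.993, 0.0], [-0.001, -0.0, -1.0]]
ft_force: [-0.5, -0.3, -0.5]
width: 45.2
grip_force: 61.4
```

```bash
python3 -c "
from h import *
feel(16)"
```

```text
10.0 F [ 0.18  0.01 -0.78] [0.39 0.63 0.47] [ 447.54816736 -190.90087373  135.17694512] 45.731071866822724 61.41669739969075 0.003
```

The middle tin reads about 0.6 N, so it is empty. That makes the right tin part-used and the left one full, which I'll check by feel. I'll put this one back and go to the left tin.

Emit:
servo_tool([
  [[0,0,0.03],0,-1],
  [[0,0,0.045],0,-1],
  [[0,0,0.052],0,-1],
  [[0,0,0.055],0,-1],
  [[0,0,0.057],0,-1],
  [[0,0,0.057],0,-1],
  [[0,0,0.057],0,1],
  [[0,0,0.057],0,1],
  [[0,0,0.057],0,1],
  [[0,0,0.057],0,1],
  [[0,0,0.057],0,1],
  [[0,0,0.057],0,1],
  [[0,0,0.0],0,1],
  [[0,0,-0.05],0,1],
  [[0.0,-0.1,-0.05],0,1],
  [[0.0,-0.1,-0.05],0,1],
  [[0.0,-0.1,-0.05],0,1],
])

```text
clock: 11.42
eef_pos: [438.4, -110.6, 173.4]
ee_rot: [[0.992, 0.123, 0.0], [0.123, -0.992, 0.002], [0.001, -0.002, -1.0]]
ft_force: [-1.0, 0.0, -1.3]
width: 85.5
grip_force: 0.0
```

```bash
python3 - <<'E'
from h import *
s=state();print(s['clock'],s['eef_pos'])
p=imaging.camera_params('wrist');im=imaging.read_camera('wrist')
print(proj(p,[[437.5,-56,50],[447.5,-191,50]]).round())
cv2.imwrite('pics/w4.png',im[:,:,::-1])
go((438,-56,36),7)
E
```

```text
11.4167 [ 438.35429267 -110.59390484  173.37113016]
[[216. 254.]
 [468. 266.]]
shift mm [  6.3 -56.9  83.2] norm [ 0.0083 -0.0759  0.111 ] spin -0.002 steps 2.4 0.0
```

View pics/w4.png

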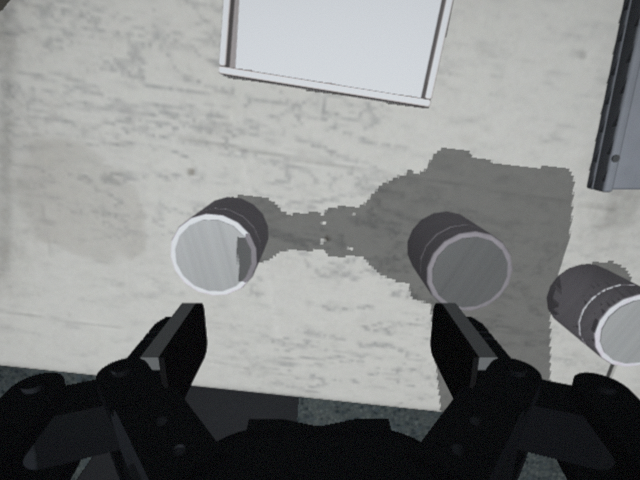

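The left tin's lid is at (215,254), where I predicted it, and the other two are standing.

```bash
python3 - <<'E'
from h import *
feel(2)
go((438.5,-56,36),7)
E
```

```text
11.5667 F [ 0.24 -0.09 -0.39] [0.48 0.66 0.21] [ 438.96857447 -116.45275073  172.76387234] 85.37354480080053 0.0 0.022
shift mm [  6.5 -60.1  82.8] norm [ 0.0087 -0.0802  0.1104] spin -0.013 steps 2.5 0.1
```

Emit:
servo_tool([
  [[0.009,-0.08,0],0,1],
  [[0.009,-0.08,0],0,1],
  [[0.009,-0.08,0.03],0,1],
  [[0.009,-0.08,0.07],0,1],
  [[0.009,-0.08,0.095],0,1],
  [[0.009,-0.08,0.108],0,1],
  [[0.009,-0.08,0.108],0,1],
  [[0.009,-0.08,0.108],0,-1],
  [[0.009,-0.08,0.108],0,-1],
  [[0.009,-0.08,0.108],0,-1],
  [[0.009,-0.08,0.108],0,-1],
  [[0.009,-0.08,0.108],0,-1],
  [[0.009,-0.08,0.108],0,-1],
  [[0.009,-0.08,0.108],0,-1],
])

```text
clock: 12.73
eef_pos: [439.7, -55.7, 93.1]
ee_rot: [[0.993, 0.115, 0.003], [0.115, -0.993, -0.0], [0.003, 0.0, -1.0]]
ft_force: [-0.4, 2.0, 6.8]
width: 45.8
grip_force: 61.3
```

Emit:
servo_tool([
  [[0,0,-0.01],0,-1],
  [[0,0,-0.02],0,-1],
  [[0,0,-0.035],0,-1],
  [[0,0,-0.05],0,-1],
  [[0,0,-0.06],0,-1],
  [[0,0,-0.07],0,-1],
  [[0,0,-0.08],0,-1],
  [[0,0,-0.08],0,-1],
  [[0,0,-0.08],0,-1],
])

```text
clock: 13.48
eef_pos: [438.9, -56.1, 152.0]
ee_rot: [[0.993, 0.114, 0.001], [0.114, -0.993, -0.0], [0.001, 0.0, -1.0]]
ft_force: [-0.2, 0.5, -5.1]
width: 45.5
grip_force: 63.0
```

```bash
python3 -c "
from h import *
feel(8)
go((555,-300.6,100),7)"
```

```text
13.8833 F [-0.13 -0.16 -4.54] [0.54 0.45 0.48] [438.68253566 -55.98380039 151.3703036 ] 45.493739141733876 62.97674937173724 0.001
shift mm [ 87.5 256.3  -2.6] norm [ 0.1167  0.3418 -0.0035] spin -0.015 steps 6.5 0.1
```

That reads about 4.4 N, so the left tin is confirmed as the full one. I'll carry it over the lane.

Emit:
servo_tool([
  [[0.02,0.06,-0.015],0,-1],
  [[0.05,0.14,-0.015],0,-1],
  [[0.075,0.22,-0.015],0,-1],
  [[0.095,0.28,-0.015],0,-1],
  [[0.11,0.32,-0.015],0,-1],
  [[0.117,0.342,-0.01],0,-1],
  [[0.117,0.342,0],0,-1],
  [[0.117,0.342,0.02],0,-1],
  [[0.117,0.342,0.035],0,-1],
  [[0.117,0.342,0.035],0,-1],
  [[0.117,0.342,0.035],0,-1],
])

```text
clock: 14.8
eef_pos: [554.5, -298.9, 124.1]
ee_rot: [[0.993, 0.116, -0.003], [0.116, -0.993, 0.002], [-0.003, -0.003, -1.0]]
ft_force: [0.4, 0.3, -5.2]
width: 45.4
grip_force: 64.3
```

```bash
python3 - <<'E'
from h import *
feel(2)
p=imaging.camera_params('wrist');im=imaging.read_camera('wrist')
cv2.imwrite('pics/w5.png',im[:,:,::-1])
go((555,-300.6,45.6),7)
E
```

```text
14.9 F [ 0.51 -0.08 -4.81] [0.44 0.22 0.75] [ 555.72201052 -299.51358937  125.91912586] 45.41280192314332 64.2711396800587 0.004
shift mm [-1.   0.7 26.8] norm [-0.0014  0.0009  0.0358] spin -0.011 steps 0.6 0.0
```

View pics/w5.png

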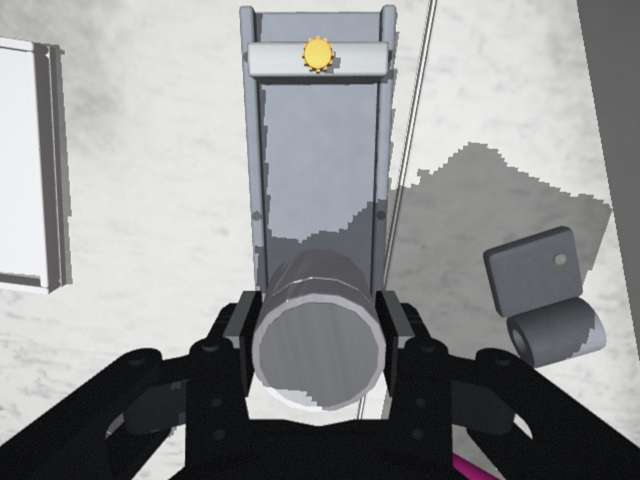

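The tin is held centred over the lane: both rails, at u≈257 and 381, are symmetric about the tin at u≈319. The stop's top front edge is at (318,76).

```bash
python3 - <<'E'
from h import *
s=state();R=s['ee_rot']
for t,z in [((318,76),40),((318,82),6),((318,45),40)]:
    q=ray('wrist',t,z); print(q.round(1),(R.T@(q-s['eef_pos'])).round(1))
E
```

```text
[ 645.3 -289.7   40. ] [89.9  0.3 86.4]
[ 646.5 -289.5    6. ] [ 91.    0.2 120.4]
[ 655.9 -288.4   40. ] [100.5   0.3  86.4]
```

Emit:
servo_tool([
  [[0,0,0.015],0,-1],
  [[0,0,0.025],0,-1],
  [[0,0,0.03],0,-1],
  [[0,0,0.032],0,-1],
  [[0,0,0.034],0,-1],
  [[0,0,0.034],0,-1],
])

```text
clock: 15.45
eef_pos: [555.4, -300.7, 99.9]
ee_rot: [[0.993, 0.115, -0.0], [0.115, -0.993, 0.0], [-0.0, -0.0, -1.0]]
ft_force: [1.6, 0.2, -4.6]
width: 45.2
grip_force: 64.3
```

Emit:
servo_tool([
  [[0.01,0,0],0,-1],
  [[0.025,0,0],0,-1],
  [[0.04,0,0],0,-1],
  [[0.055,0,0],0,-1],
  [[0.067,0,0],0,-1],
  [[0.073,0,0],0,-1],
  [[0.076,0,0],0,-1],
  [[0.076,0,0],0,-1],
  [[0.076,0,0],0,-1],
  [[0.076,0,0.001],0,-1],
  [[0.076,0,0.001],0,-1],
])

```text
clock: 16.37
eef_pos: [611.5, -294.5, 99.6]
ee_rot: [[0.993, 0.114, -0.001], [0.114, -0.993, -0.0], [-0.001, 0.0, -1.0]]
ft_force: [-0.7, 0.1, -1.5]
width: 45.3
grip_force: 64.6
```

```bash
python3 -c "
from h import *
feel(3)"
```

```text
16.5167 F [-1.77  0.16 -0.54] [0.29 0.43 0.24] [ 611.48396786 -294.49926566   99.63593509] 45.28494457844737 64.7599385061767 0.003
```

Emit:
servo_tool([
  [[0.002,0,0],0,-1],
  [[0.004,0,0],0,-1],
  [[0.006,0,0],0,-1],
  [[0.007,0,0],0,-1],
  [[0.008,0,0],0,-1],
  [[0.009,0,0],0,-1],
  [[0.009,0,0],0,-1],
])

```text
clock: 17.1
eef_pos: [618.7, -294.0, 99.6]
ee_rot: [[0.993, 0.114, 0.0], [0.114, -0.993, -0.001], [0.0, 0.001, -1.0]]
ft_force: [-5.2, -1.6, 4.4]
width: 45.3
grip_force: 65.3
```

Emit:
servo_tool([
  [[0.001,0,-0.001],0,-1],
  [[0.002,0,-0.001],0,-1],
  [[0.002,0,-0.001],0,-1],
])

```text
clock: 17.35
eef_pos: [620.7, -293.1, 99.6]
ee_rot: [[0.993, 0.115, 0.001], [0.115, -0.993, 0.0], [0.001, -0.0, -1.0]]
ft_force: [-1.9, -1.0, -0.9]
width: 45.2
grip_force: 64.7
```

Emit:
servo_tool([
  [[0.001,0,0],0,-1],
  [[0.002,0,0],0,-1],
  [[0.002,0,0],0,-1],
])

```text
clock: 17.6
eef_pos: [622.0, -292.8, 99.7]
ee_rot: [[0.993, 0.115, 0.0], [0.115, -0.993, 0.0], [0.0, -0.0, -1.0]]
ft_force: [-1.5, -0.3, -1.6]
width: 45.4
grip_force: 64.6
```

Emit:
servo_tool([
  [[0.001,0,0],0,-1],
  [[0.002,0,0],0,-1],
  [[0.002,0,0],0,-1],
])

```text
clock: 17.85
eef_pos: [623.5, -292.6, 99.6]
ee_rot: [[0.993, 0.115, 0.001], [0.115, -0.993, 0.0], [0.001, -0.0, -1.0]]
ft_force: [-0.3, 0.5, -3.0]
width: 45.4
grip_force: 64.4
```

Emit:
servo_tool([
  [[0.001,0,0],0,-1],
  [[0.002,0,0],0,-1],
  [[0.002,0,0],0,-1],
])

```text
clock: 18.1
eef_pos: [625.0, -292.5, 99.7]
ee_rot: [[0.993, 0.115, 0.001], [0.115, -0.993, 0.0], [0.001, -0.0, -1.0]]
ft_force: [-0.1, 0.5, -4.7]
width: 45.2
grip_force: 64.3
```

Emit:
servo_tool([
  [[0.001,0,0],0,-1],
  [[0.002,0,0],0,-1],
  [[0.002,0,0],0,-1],
])

```text
clock: 18.35
eef_pos: [625.3, -292.5, 99.7]
ee_rot: [[0.993, 0.114, -0.002], [0.114, -0.993, 0.0], [-0.002, -0.001, -1.0]]
ft_force: [-3.4, 1.6, -1.4]
width: 45.0
grip_force: 64.6
```

```bash
python3 - <<'E'
from h import *
s=state();p=imaging.camera_params('wrist');im=imaging.read_camera('wrist'); print(s['eef_pos'],s['ft_force'])
cv2.imwrite('pics/w6.png',cv2.resize(im[120:360,200:440,::-1],None,fx=2.5,fy=2.5))
E
```

```text
[ 625.33504809 -292.53394842   99.66883229] [-3.44449193  1.64488016 -1.43211535]
```

View pics/w6.png

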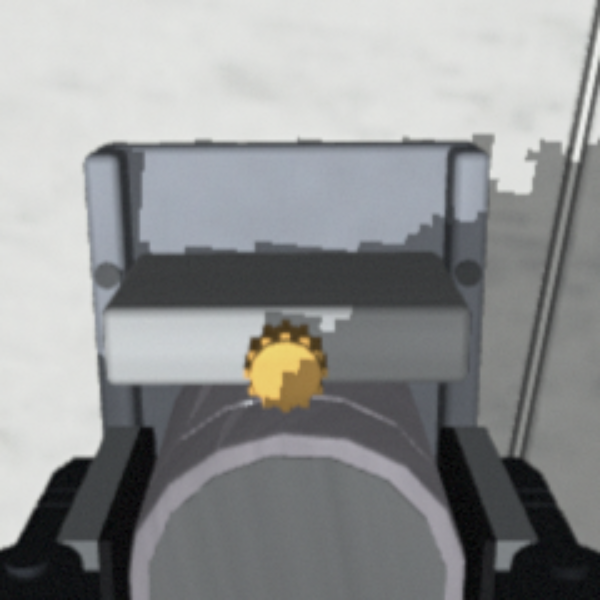

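The tin has reached the stop: the last step was blocked and the force rose to 3.4 N. In the crop the stop, at (285,345), hides the tin's front edge with no gap visible. I'll lower it the last fraction, release it and lift away.

Emit:
servo_tool([
  [[0,0,0.001],0,-1],
  [[0,0,0.001],0,-1],
  [[0,0,0.001],0,0.4],
  [[0,0,0.001],0,0.4],
  [[0,0,0.001],0,0.4],
  [[0,0,0.001],0,0.4],
  [[0,0,0.001],0,0.4],
  [[0,0,0.001],0,0.4],
  [[0,0,-0.02],0,0.4],
  [[0,0,-0.06],0,0.4],
  [[0,0,-0.1],0,0.4],
  [[0,0,-0.1],0,0.4],
  [[0,0,-0.1],0,1],
  [[0,0,-0.1],0,1],
])

```text
clock: 19.57
eef_pos: [625.9, -292.5, 174.7]
ee_rot: [[0.993, 0.115, -0.0], [0.115, -0.993, 0.0], [-0.0, -0.0, -1.0]]
ft_force: [-0.8, -0.1, -0.4]
width: 81.5
grip_force: 0.0
```

```bash
python3 - <<'E'
from h import *
feel(1); s=state();p=imaging.camera_params('wrist');im=imaging.read_camera('wrist')
cv2.imwrite('pics/w7.png',im[:,:,::-1])
go((425.5,-292.8,110),7); go((425.5,-292.8,36),7)
E
```

```text
19.6167 F [-0.06  0.25  0.18] [0. 0. 0.] [ 625.48770434 -292.44383818  173.89861922] 84.82373408317213 0.0 0.012
shift mm [-198.6  -22.5   10.1] norm [-0.2648 -0.03    0.0134] spin -0.015 steps 4.8 0.1
shift mm [-198.4  -22.4   84.1] norm [-0.2646 -0.0299  0.1121] spin -0.015 steps 5.2 0.1
```

View pics/w7.png

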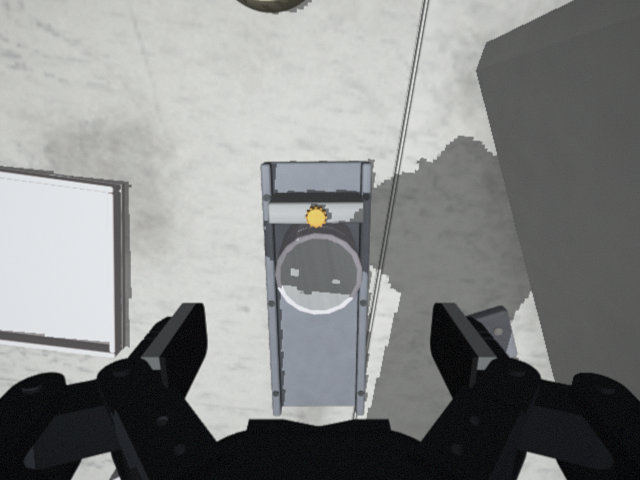

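The full tin stands in the lane, with its lid at (319,274) behind the stop whose edge is at v≈223. I'll check the gap from those numbers and then fetch the part-used tin.

```bash
python3 - <<'E'
from h import *
a=ray('wrist',(319,274),56);b=ray('wrist',(319,223),40); print(a.round(1),b.round(1),np.linalg.norm((a-b)[:2]).round(1))
go((425.5,-292.8,36),7)
E
```

```text
[ 621.8 -293.5   56. ] [ 645.3 -290.8   40. ] 23.6
shift mm [-198.4  -22.4   84.1] norm [-0.2646 -0.0299  0.1121] spin -0.015 steps 5.2 0.1
```

Emit:
servo_tool([
  [[-0.265,-0.03,0],0,1],
  [[-0.265,-0.03,0],0,1],
  [[-0.265,-0.03,0],0,1],
  [[-0.265,-0.03,0],0,1],
  [[-0.265,-0.03,0],0,1],
  [[-0.265,-0.03,0],0,1],
  [[-0.265,-0.03,0.03],0,1],
  [[-0.265,-0.03,0.07],0,1],
  [[-0.265,-0.03,0.095],0,1],
  [[-0.265,-0.03,0.11],0,1],
  [[-0.265,-0.03,0.11],0,1],
  [[-0.265,-0.03,0.11],0,-1],
  [[-0.265,-0.03,0.11],0,-1],
  [[-0.265,-0.03,0.11],0,-1],
  [[-0.265,-0.03,0.11],0,-1],
  [[-0.265,-0.03,0.11],0,-1],
  [[-0.265,-0.03,0.11],0,-1],
  [[-0.265,-0.03,0.11],0,-1],
])

```text
clock: 21.17
eef_pos: [426.9, -293.3, 94.0]
ee_rot: [[0.993, 0.115, 0.002], [0.115, -0.993, -0.001], [0.002, 0.002, -1.0]]
ft_force: [-0.8, -0.1, 6.2]
width: 45.2
grip_force: 61.4
```

Emit:
servo_tool([
  [[0,0,-0.01],0,-1],
  [[0,0,-0.02],0,-1],
  [[0,0,-0.035],0,-1],
  [[0,0,-0.05],0,-1],
  [[0,0,-0.06],0,-1],
  [[0,0,-0.07],0,-1],
  [[0,0,-0.08],0,-1],
  [[0,0,-0.08],0,-1],
  [[0,0,-0.08],0,-1],
])

```text
clock: 21.92
eef_pos: [426.2, -293.1, 152.9]
ee_rot: [[0.993, 0.114, 0.001], [0.114, -0.993, -0.001], [0.001, 0.001, -1.0]]
ft_force: [-0.5, -0.1, -2.2]
width: 45.2
grip_force: 61.6
```

```bash
python3 -c "
from h import *
feel(10)
go((553,-300.9,100),7)"
```

```text
22.4167 F [-0.17 -0.   -1.79] [0.42 0.43 0.52] [ 426.07968883 -292.99750115  152.22285831] 45.28583972500002 61.63309374824166 0.001
shift mm [125.2  22.4  -1.7] norm [ 0.1669  0.0299 -0.0023] spin -0.015 steps 3.0 0.1
```

It feels like about 1.7 N, which confirms part-used, and the full tin's gap to the stop works out at zero (23.6 mm from lid centre to stop face, 23.5 mm radius). I'll carry this tin to the lane and stop 8 mm short of the full one.

Emit:
servo_tool([
  [[0.04,0.006,0],0,-1],
  [[0.09,0.014,0],0,-1],
  [[0.14,0.022,0],0,-1],
  [[0.17,0.027,0],0,-1],
  [[0.185,0.029,0],0,-1],
  [[0.19,0.03,0.01],0,-1],
  [[0.19,0.03,0.025],0,-1],
  [[0.19,0.03,0.035],0,-1],
  [[0.19,0.03,0.035],0,-1],
  [[0.19,0.03,0.035],0,-1],
])

```text
clock: 23.25
eef_pos: [568.4, -299.3, 124.9]
ee_rot: [[0.994, 0.113, -0.003], [0.113, -0.994, 0.001], [-0.003, -0.001, -1.0]]
ft_force: [0.5, -0.4, -1.1]
width: 45.4
grip_force: 61.7
```

```bash
python3 -c "
from h import *
feel(3)
go((570.2,-298.9,46.6),7)"
```

```text
23.4 F [ 0.27  0.3  -1.55] [1.03 0.21 0.43] [ 569.97762794 -299.39882556  126.64428386] 45.23198064185404 61.691896389238536 -0.0
shift mm [ 0.3 -0.5 26.1] norm [ 0.0004 -0.0006  0.0349] spin -0.016 steps 0.6 0.1
```

Emit:
servo_tool([
  [[0,0,0.015],0,-1],
  [[0,0,0.025],0,-1],
  [[0,0,0.03],0,-1],
  [[0,0,0.032],0,-1],
  [[0,0,0.034],0,-1],
  [[0,0,0.035],0,-1],
  [[0,0,0.035],0,-1],
  [[0,0,0.035],0,-1],
])

```text
clock: 24.07
eef_pos: [570.6, -299.2, 100.1]
ee_rot: [[0.993, 0.115, 0.001], [0.115, -0.993, -0.0], [0.001, 0.001, -1.0]]
ft_force: [-0.3, -0.4, -1.2]
width: 45.3
grip_force: 61.7
```

Emit:
servo_tool([
  [[0,0,0.001],0,-1],
  [[0,0,0.001],0,-1],
  [[0,0,0.001],0,0.4],
  [[0,0,0.001],0,0.4],
  [[0,0,0.001],0,0.4],
  [[0,0,0.001],0,0.4],
  [[0,0,0.001],0,0.4],
  [[0,0,0.001],0,0.4],
  [[0,0,-0.02],0,0.4],
  [[0,0,-0.06],0,0.4],
  [[0,0,-0.1],0,0.4],
  [[0,0,-0.1],0,0.4],
  [[0,0,-0.1],0,1],
  [[0,0,-0.1],0,1],
])

```text
clock: 25.23
eef_pos: [569.9, -299.0, 174.7]
ee_rot: [[0.993, 0.115, -0.0], [0.115, -0.993, 0.0], [-0.0, -0.0, -1.0]]
ft_force: [-0.5, -0.4, -0.7]
width: 81.1
grip_force: 0.0
```

```bash
python3 - <<'E'
from h import *
feel(2); s=state();R=s['ee_rot']
p=imaging.camera_params('wrist');im=imaging.read_camera('wrist'); g=cv2.cvtColor(im,cv2.COLOR_RGB2GRAY)
c=cv2.HoughCircles(cv2.medianBlur(g,5),cv2.HOUGH_GRADIENT,1,40,param1=120,param2=22,minRadius=28,maxRadius=50)
for x,y,r in (c[0] if c is not None else []): print((x,y,r),ray('wrist',(x,y),56,p).round(1))
print('predicted lids',proj(p,[[570.5,-299.2,56],[622,-293.2,56]]).round())
go((447.5,-191,36),7)
E
```

```text
25.3333 F [ 0.26  0.38 -0.46] [0.09 0.35 0.05] [ 569.49021919 -298.78095399  173.59906921] 85.07710542726515 0.0 0.007
(np.float32(318.5), np.float32(165.5), np.float32(41.6)) [ 622.  -293.1   56. ]
(np.float32(320.5), np.float32(277.5), np.float32(37.2)) [ 564. -301.   56.]
predicted lids [[319. 266.]
 [319. 166.]]
shift mm [-108.7 -120.9   84. ] norm [-0.1449 -0.1612  0.112 ] spin -0.015 steps 4.4 0.1
```

Emit:
servo_tool([
  [[-0.145,-0.161,0],0,1],
  [[-0.145,-0.161,0],0,1],
  [[-0.145,-0.161,0],0,1],
  [[-0.145,-0.161,0],0,1],
  [[-0.145,-0.161,0],0,1],
  [[-0.145,-0.161,0.03],0,1],
  [[-0.145,-0.161,0.07],0,1],
  [[-0.145,-0.161,0.095],0,1],
  [[-0.145,-0.161,0.11],0,1],
  [[-0.145,-0.161,0.11],0,1],
  [[-0.145,-0.161,0.11],0,-1],
  [[-0.145,-0.161,0.11],0,-1],
  [[-0.145,-0.161,0.11],0,-1],
  [[-0.145,-0.161,0.11],0,-1],
  [[-0.145,-0.161,0.11],0,-1],
  [[-0.145,-0.161,0.11],0,-1],
  [[-0.145,-0.161,0.11],0,-1],
])

```text
clock: 26.8
eef_pos: [449.0, -191.8, 93.7]
ee_rot: [[0.993, 0.114, 0.002], [0.114, -0.993, -0.001], [0.002, 0.001, -1.0]]
ft_force: [-1.6, 0.2, 6.3]
width: 45.1
grip_force: 61.5
```

Emit:
servo_tool([
  [[0,0,-0.01],0,-1],
  [[0,0,-0.02],0,-1],
  [[0,0,-0.035],0,-1],
  [[0,0,-0.05],0,-1],
  [[0,0,-0.06],0,-1],
  [[0,0,-0.07],0,-1],
  [[0,0,-0.08],0,-1],
  [[0,0,-0.08],0,-1],
  [[0,0,-0.08],0,-1],
])

```text
clock: 27.55
eef_pos: [448.5, -191.6, 152.8]
ee_rot: [[0.993, 0.114, 0.001], [0.114, -0.993, -0.0], [0.001, 0.0, -1.0]]
ft_force: [0.2, -1.0, -1.0]
width: 45.0
grip_force: 61.4
```

```bash
python3 -c "
from h import *
feel(6)
go((588.5,-105.5,100),7)"
```

```text
27.85 F [ 0.15  0.46 -0.87] [0.38 0.45 0.4 ] [ 448.16263735 -191.46877428  151.95308858] 45.477029293210755 61.363832869101316 0.002
shift mm [149.3 -69.3  -2. ] norm [ 0.199  -0.0924 -0.0027] spin -0.015 steps 3.9 0.1
```

Emit:
servo_tool([
  [[0.04,-0.02,0],0,-1],
  [[0.09,-0.042,0],0,-1],
  [[0.14,-0.065,0],0,-1],
  [[0.18,-0.084,0],0,-1],
  [[0.199,-0.092,0],0,-1],
  [[0.199,-0.092,0.02],0,-1],
  [[0.199,-0.092,0.045],0,-1],
  [[0.199,-0.092,0.06],0,-1],
  [[0.199,-0.092,0.066],0,-1],
  [[0.199,-0.092,0.069],0,-1],
  [[0.199,-0.092,0.07],0,-1],
  [[0.199,-0.092,0.07],0,-1],
  [[0.199,-0.092,0.07],0,-1],
])

```text
clock: 28.93
eef_pos: [589.2, -106.1, 100.8]
ee_rot: [[0.993, 0.114, 0.002], [0.114, -0.993, -0.0], [0.002, 0.0, -1.0]]
ft_force: [0.1, 0.4, -1.1]
width: 45.2
grip_force: 61.4
```

Emit:
servo_tool([
  [[0,0,0.001],0,-1],
  [[0,0,0.001],0,-1],
  [[0,0,0.001],0,-1],
  [[0,0,0.001],0,-1],
])

```text
clock: 29.27
eef_pos: [588.8, -106.0, 99.4]
ee_rot: [[0.993, 0.114, 0.0], [0.114, -0.993, -0.0], [0.0, 0.0, -1.0]]
ft_force: [0.0, -0.2, -0.4]
width: 45.3
grip_force: 61.4
```

Emit:
servo_tool([
  [[0,0,0.001],0,-1],
  [[0,0,0.002],0,-1],
  [[0,0,0.002],0,-1],
  [[0,0,0.002],0,-1],
])

```text
clock: 29.6
eef_pos: [588.8, -105.9, 97.8]
ee_rot: [[0.993, 0.115, 0.0], [0.115, -0.993, -0.0], [0.0, 0.0, -1.0]]
ft_force: [-0.5, -0.1, 1.3]
width: 45.4
grip_force: 61.5
```

Contact: fz went positive. I'll release, lift and check.

Emit:
servo_tool([
  [[0,0,0],0,0.4],
  [[0,0,0],0,0.4],
  [[0,0,0],0,0.4],
  [[0,0,0],0,0.4],
  [[0,0,0],0,0.4],
  [[0,0,0],0,0.4],
  [[0,0,-0.02],0,0.4],
  [[0,0,-0.06],0,0.4],
  [[0,0,-0.12],0,0.4],
  [[0,0,-0.18],0,0.4],
  [[-0.05,0.08,-0.22],0,0.4],
  [[-0.05,0.08,-0.3],0,1],
  [[-0.05,0.08,-0.3],0,1],
  [[-0.05,0.08,-0.3],0,1],
  [[-0.05,0.08,-0.3],0,1],
  [[-0.05,0.08,-0.3],0,1],
])

```text
clock: 30.93
eef_pos: [558.1, -169.5, 322.5]
ee_rot: [[0.993, 0.115, -0.0], [0.115, -0.993, 0.0], [-0.0, -0.0, -1.0]]
ft_force: [0.2, 0.2, 0.4]
width: 85.3
grip_force: 0.0
```

```bash
python3 - <<'E'
from h import *
feel(3)
p=imaging.camera_params('wrist');im=imaging.read_camera('wrist'); g=cv2.cvtColor(im,cv2.COLOR_RGB2GRAY)
np.save('w8.npy',im)
X=[[622,-293.1,56],[568,-299.5,56],[588.8,-106,54]]
print('pred',proj(p,X).round(0).tolist())
for prm in (25,18):
  c=cv2.HoughCircles(cv2.medianBlur(g,3),cv2.HOUGH_GRADIENT,1,25,param1=120,param2=prm,minRadius=16,maxRadius=35)
  for x,y,r in (c[0] if c is not None else []): print(prm,x,y,r,ray('wrist',(x,y),55,p).round(1))
# scene views: compare regions of bystanders before/after
for n in ('scene','side'):
  a=cv2.imread(f'pics/{n}0.png').astype(int); b=imaging.read_camera(n)[:,:,::-1].astype(int)
  B=[('bracket',(560,-375,15)),('marker',(440,-380,10)),('roll',(745,-185,11)),('red',(384,-735,25))]
  for k,P in B:
    u,v=proj(imaging.camera_params(n),np.array([P]))[0].astype(int) if True else 0
    print(n,k,(u,v),abs(a-b)[v-14:v+14,u-18:u+18].mean().round(1))
E
```

```text
31.0833 F [ 0.15 -0.28 -0.02] [0.48 0.32 0.38] [ 557.96957066 -168.81111175  320.94016969] 86.02384799895661 0.0 0.004
pred [[471.0, 151.0], [464.0, 213.0], [251.0, 164.0]]
25 465.5 218.5 23.0 [ 563.3 -302.    55. ]
25 251.5 170.5 22.9 [ 583.5 -107.3   55. ]
25 469.5 150.5 24.5 [ 622.5 -291.8   55. ]
18 465.5 218.5 23.0 [ 563.3 -302.    55. ]
18 251.5 170.5 22.9 [ 583.5 -107.3   55. ]
18 469.5 150.5 24.5 [ 622.5 -291.8   55. ]
scene bracket (np.int64(333), np.int64(247)) 35.2
scene marker (np.int64(376), np.int64(270)) 31.9
scene roll (np.int64(223), np.int64(262)) 31.1
scene red (np.int64(470), np.int64(189)) 98.8
side bracket (np.int64(313), np.int64(248)) 17.1
side marker (np.int64(360), np.int64(267)) 11.0
side roll (np.int64(193), np.int64(265)) 8.8
side red (np.int64(452), np.int64(196)) 14.0
```

```bash
python3 -c "
from rig import bot
print(bot.hand_in())"
```

```text
the job is handed in; nothing more can be done
None
```

I handed the job in at about 31 s, verdict not shown: the full tin (left) stands against the end stop, the part-used one (right) stands in the lane with a gap of about 8–12 mm in front of it, and the empty one (middle) is in the tray; no move went near the other items, though the final image check on them was inconclusive.

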